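Eject the charged battery and stop it on the runway

ROBOT

A 7-joint arm with a two-finger parallel gripper is mounted at the origin on the work surface. World frame = base frame: x ahead of the robot, y to its left, z up, the work surface at z = 0. Lengths are in m, angles in rad, forces in N, time in s.
With the tool pointing down it reaches from about 0.4 to 0.875 m from the base axis. Payload 19.3 kg.
Tool frame: the origin (TCP) lies midway between the tips of the shut fingers; the grasp point (between the pads) lies 19 mm behind it; z points along the fingers, y is the direction in which the jaws open and shut (so a half turn about z gives the same grasp; the last joint's range is limited). The gripper opens to 85 mm and grips with 20 to 120 N. Pads are 22 mm wide; open, the fingers measure 114 mm over their backs; the gripper's body (76 mm by 85 mm) begins 54 mm behind the grasp point. The pads swing forward as they close: fully open they stand 13 mm farther back than shut.
Start: joints at [-1.246, 0.521, -0.036, 1.599, 0.021, 1.021, -0.113], TCP at [0.24, 0.577, 0.231] pointing down, gripper open.
Joint ranges: [-2.91, 2.91], [-0.3, 2.13], [-1.5, 1.42], [0.17, 2.43], [-1.26, 4.41], [0.16, 1.93], [-2.52, 2.52]. Speed limits (rad/s): [1.89, 1.89, 2.39, 2.39, 3.01, 3.01, 3.01].

INTERFACE

Orientations are given as [roll, pitch, yaw] about the fixed x, y, z axes, in that order (R = Rz(yaw) Ry(pitch) Rx(roll)).
In Python, from workcell import bot, eyes gives the robot as it stands. The module is installed in compiled form; this text tells all that it offers.
- The arm moves only by the shell command python3 -m jog 'ROWS' [FORCE]. ROWS is JSON, a list of rows, each an object with "delta_pos": the shift along the world's x, y, z in mm, a list of three; "spin": the turn about the world's z in rad; "claw": the closure, from 0 (fully open) to 1 (shut). In form: [{"delta_pos": [tx, ty, tz], "spin": spin, "claw": claw}, ...]. A call has 1 to 8 rows; each row is the pose to reach, as a shift and turn from the pose measured when the call began; what a row does not reach only later rows make up. A row lasts 1/10 s, in which the tool goes at most 50 mm and 8.59 degrees, less where a joint would pass 70% of its speed; a pose out of reach is approached as far as the arm can. A call with a gripper value outside its range is refused whole. The fingers move at their own pace and stop on an object; FORCE is the grip in N (left out, the last holds). Time passes only in rows, so rows that repeat a pose let the fingers close. It gives the time, the measured TCP pose, the force and the opening at its end, in the units of the state.
- bot.observe(): the state, without advancing time (a new reading comes with each control period).
- eyes.grab_frame(name): name is "scene" or "side" or "wrist"; returns the picture (384x512x3 uint8, blue, green, red); there is no depth.
- eyes.camera_params(name): a dict with "fx", "fy", "cx", "cy" (pixels), "origin" and "attitude" of the camera in the world. Camera axes: x right, y up, looking along -z (the intrinsics and any distortion apply to the point x, -y, -z); pixel columns grow to the right and rows downward; lengths in m; the calibration is good to about 2 mm. A picture is of the moment at which its call begins: read the wrist's pose just before it. camera_params takes no time and is no camera call; for the wrist camera it gives the pose at the moment of the call.
- bot.job_done(): hands the job in, once; it reports no verdict.
The state is a dict: "clock": time; "qpos": joint angles; "qd": joint speeds; "joint_efforts": joint torques, N m; "position": TCP position; "tool_rot": TCP orientation; "force": force on the tool from outside, world axes, zero at the start; "moment": the same for the moment, N m; "grip_width": finger opening in m.
Only numpy, scipy, OpenCV 4.12 (cv2) and the standard library are available. Lean on these libraries where they do the work, as an engineer would, in place of code of your own. Each camera call takes 0.05 s, during which the arm holds its last target. There are 200 camera calls.

TASK

Press the round eject button of the charging cradle fully down with one fingertip, and have the other finger waiting across the end of the runway so that the battery that springs out is stopped on the runway before it slides off the cradle. Do not pinch or lift anything and leave the spare battery, the jar and the screwdriver alone. Finish while still holding: one finger keeps the button down, the other keeps the popped-out battery still against it.

Things in the scene. Friction and masses are not known exactly. Their poses are not given: they have to be found in the camera images.
- cradle: Black charging cradle fixed to the counter. Origin on the counter under the runway's centre line; z up; it ejects along its own -x. Base 10 mm thick, x -47 to 110, y -31 to 66 mm. Roofed battery socket x 0 to 105, y -25 to 25 mm, top 39 mm up. Open runway x -47 to 0, floor 10 mm up, between 5 mm high rails at y -22 and +22 mm; past x -47 is only the counter. Eject button at x -30, y 46 mm.
- battery: Grey loose camera battery in the socket, 56 (x) x 38 (y) x 21 (z) mm, about 80 g. Origin at the centre of its underside, axes parallel to the cradle's. At home its origin is at x 6, y 0, z 10 mm of the cradle and its front face at x -22, so 22 mm show in front of the roof; top 31 mm above the counter. A spring shoots it out along the cradle's -x once the latch is down.
- runway_end (a point): Point fixed to the cradle just past the runway's end, on its centre line: x -56, y 0, z 20 mm in the cradle's frame. A finger standing here before the button goes down stops the battery after 20 to 27 mm of travel; it leaves at 0.2 to 0.3 m/s, too fast to be chased, and slides off the end if nothing is there. The spring keeps pushing with 3 to 5 N for 50 mm, so the finger must stay.
- eject (a joint): The eject button's travel in m: 0 up, 0.008 fully down; spring 1.6 N at the top to 4.8 N at the bottom, plus up to about 4 N of latch friction. It springs up when let go. A steel latch bar fixed to it lies in front of the battery's lower corner and lets the battery go at about 6 mm.
- button_top (a point): Centre of the top of the round grey eject button, 25 mm diameter, 53 mm from the runway_end point (x +26, y +46 mm of it along the cradle's axes). 24 mm above the counter when up, 16 mm when fully down: a second fingertip at the pressing one's height then stands 6 mm above the runway floor and before the battery's middle.
- spare: Spare grey battery of the same shape, 56 x 38 x 21 mm, lying loose on the counter on the button's side of the cradle; origin at the centre of its underside. Bystander.
- jar: Small glass jar with an aluminium cap, 44 mm diameter, 55 mm tall, standing loose on the side of the cradle away from the button; origin at the centre of its underside. Bystander.
- screwdriver: Screwdriver, 180 mm long, lying loose on the counter beyond the spare battery; its own x runs along it. Bystander.
Mind the look-alikes: they are no part of the job. Of the things shaped like the cradle, the black one is meant.

How it is judged:
On the way:
1. the eject button is pressed down by a finger (value of joint eject above 0.0045 m and contact force between the fingers and eject above 0.5 N).
At the end, for the whole second after the job is handed in: The battery has come 10 to 42 mm out of its home, lies flat on the runway at rest, and is held by a finger (over 0.3 N) while the other finger keeps the button at least 5 mm down (value of joint eject above 0.005 m and contact force between the fingers and eject above 0.5 N and contact force between the fingers and battery above 0.3 N and x of battery in the frame of cradle between -0.036 and -0.004 m and z of battery in the frame of cradle below 0.014 m and angle between battery's own z axis and vertical below 0.15 rad and linear speed of battery below 0.02 m/s); the arm keeps its last pose, push and grip.
It fails at once if the battery slid away along the runway (over 46 mm out) (x of battery in the frame of cradle below -0.04 m).
It fails at once if the battery was lifted or tipped (z of battery in the frame of cradle above 0.02 m or angle between battery's own z axis and vertical above 0.35 rad).
It fails at once if a bystander was moved or lifted (distance of any of spare, jar from where it was at the start of the episode above 0.015 m or distance of screwdriver from where it was at the start of the episode above 0.02 m).
It also fails if it takes over 32 s, if anything falls off the work surface, if the arm or the gripper's body presses on something with over 40 N, if the wrist force passes 120 N, or if a joint passes its speed limit or range.

## Working session

There is one attempt and no reset: what is moved stays moved. The work goes in short steps, Python scripts to look and compute and a shell command to move; the robot and the scene stay as the last step left them, time stands still between calls to the robot, and variables do not carry over. Pictures are saved under pics/ and viewed, about 8 in all and at most 12, crops included, and the job is handed in when it is done.

```bash
mkdir -p pics; python3 - <<'E'
from workcell import bot, eyes
import cv2, numpy as np
s=bot.observe(); print({k:np.round(v,3).tolist() for k,v in s.items()})
for n in ("scene","side"):
    cv2.imwrite(f"pics/{n}0.png",cv2.resize(eyes.grab_frame(n),None,fx=1.5,fy=1.5,interpolation=cv2.INTER_CUBIC)); print(n,eyes.camera_params(n))
E
```

```text
{'clock': 0.0, 'qpos': [-1.246, 0.522, -0.036, 1.6, 0.021, 1.021, -0.113], 'qd': [0.001, -0.0, -0.0, 0.0, 0.001, 0.001, 0.0], 'joint_efforts': [-0.001, -92.708, 1.98, -36.993, 0.018, 0.008, -0.0], 'position': [0.24, 0.577, 0.231], 'tool_rot': [-3.14, 0.0, 2.747], 'force': [-0.026, 0.56, 0.301], 'moment': [-0.011, 0.008, 0.031], 'grip_width': 0.085}
scene {'fx': 408.50284304510404, 'fy': 408.50284304510404, 'cx': 255.40618576351704, 'cy': 191.25183535652695, 'origin': array([1.20097962, 0.46519762, 0.66079383]), 'attitude': array([ 0.8969585 , -0.01598348,  2.14399749])}
side {'fx': 381.9643849176903, 'fy': 381.9643849176903, 'cx': 258.0251378628707, 'cy': 196.574890200971, 'origin': array([0.49853962, 0.75641903, 0.82227623]), 'attitude': array([ 0.74531933,  0.00325284, -3.06744816])}
```

View pics/scene0.png

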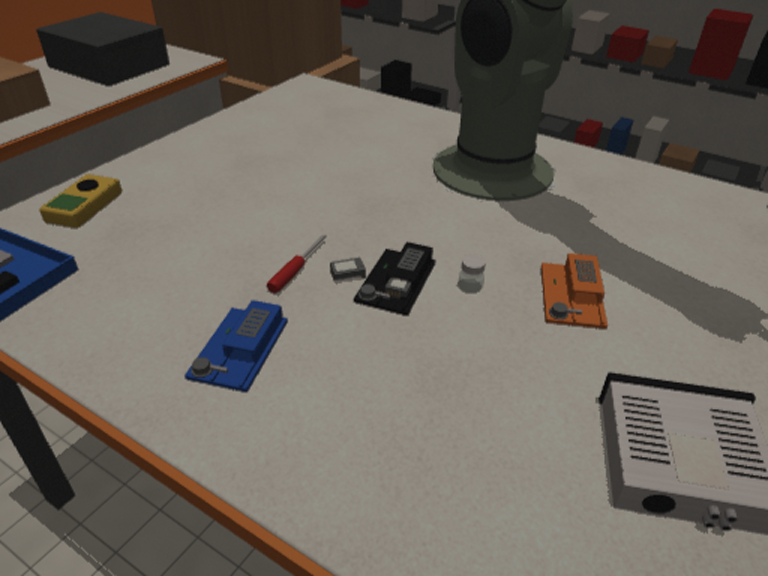

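View pics/side0.png

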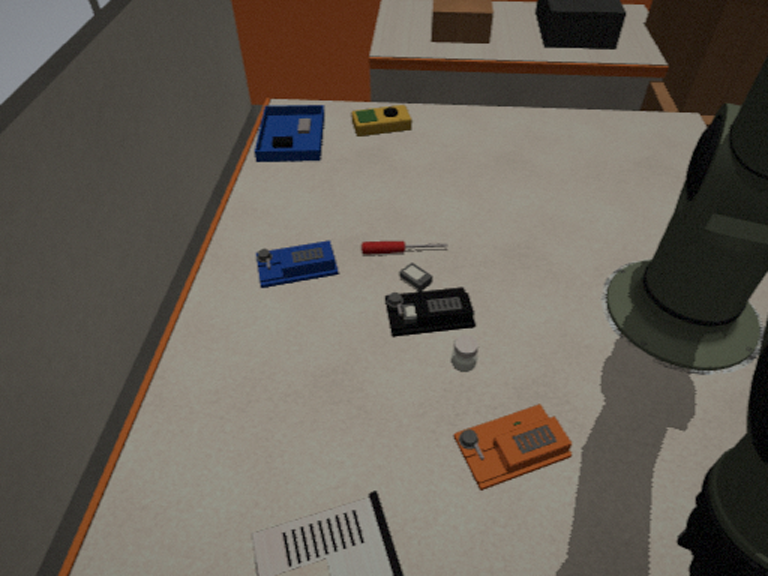

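Three look-alike cradles, in scene-picture pixels: blue (237,345), orange (575,290) and black (397,278). The black one is meant: its colour fits, it holds the grey battery, and the spare battery, jar and screwdriver lie around it. I'll confirm and measure it in one enlarged crop.

```bash
python3 - <<'E'
from workcell import bot, eyes
import cv2, numpy as np
a=eyes.grab_frame("scene")[152:222,205:330]; b=eyes.grab_frame("side")[170:250,235:330]
a=cv2.resize(a,None,fx=5,fy=5,interpolation=cv2.INTER_CUBIC); b=cv2.resize(b,None,fx=3,fy=3,interpolation=cv2.INTER_CUBIC)
c=np.zeros((350+240,625,3),np.uint8); c[:350]=a; c[350:,:285]=b
c=cv2.convertScaleAbs(c,alpha=1.8)
cv2.imwrite("pics/crop.png",c)
E
```

```text
(no output)
```

View pics/crop.png

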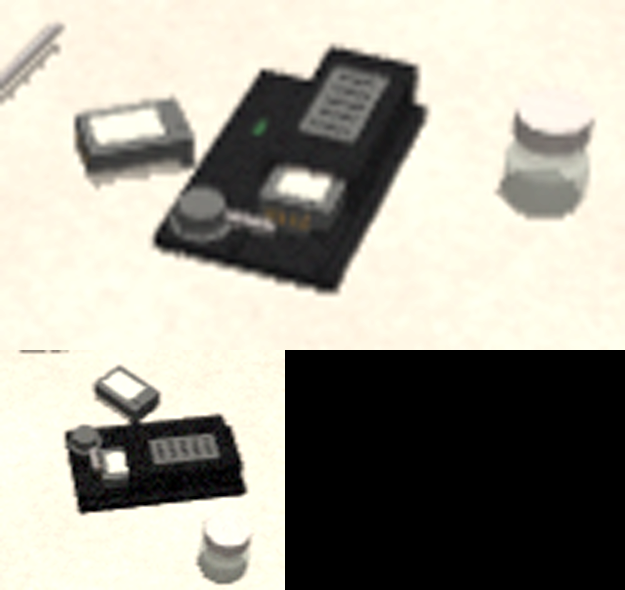

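The crop confirms it: a black cradle, with the grey button at (202,205), the latch bar beside it and the battery at (305,195). The spare is to its left and the jar to its right. Next I fit the cradle's planar pose.

```bash
cat > h.py <<'E'
from workcell import bot, eyes
import cv2, numpy as np
from scipy.spatial.transform import Rotation as R
from scipy.optimize import least_squares
def proj(P,c):
    p=R.from_euler("xyz",c["attitude"]).inv().apply(np.atleast_2d(P)-c["origin"])
    return np.c_[c["cx"]+c["fx"]*p[:,0]/-p[:,2], c["cy"]-c["fy"]*p[:,1]/-p[:,2]]
def c2w(L,q): 
    return R.from_euler("z",q[2]).apply(np.atleast_2d(L))+[q[0],q[1],0]
def ray(uv,c,z):
    d=R.from_euler("xyz",c["attitude"]).apply([(uv[0]-c["cx"])/c["fx"],-(uv[1]-c["cy"])/c["fy"],-1])
    return c["origin"]+d*(z-c["origin"][2])/d[2]
def fit(obs,q0):
    """obs: list of (cam params, local mm Nx3, px Nx2)"""
    f=lambda q: np.concatenate([(proj(c2w(np.array(L)/1e3,q),c)-px).ravel() for c,L,px in obs])
    s=least_squares(f,q0,loss="soft_l1"); return s.x, f(s.x).reshape(-1,2)
E
python3 - <<'E'
from h import *
S,D=eyes.camera_params("scene"),eyes.camera_params("side")
s=np.array([[202,200],[155,243],[335,291],[335,48],[418,67],[427,112]])/5+[205,152]
sl=[[-30,46,24],[-47,66,3],[-47,-31,0],[105,25,39],[105,-25,39],[110,-31,8]]
d=np.array([[84,85],[82,161],[67,82],[244,141]])/3+[235,170]
dl=[[-30,46,24],[-47,-31,0],[-47,66,8],[110,-31,3]]
b=ray(s[0],S,.024); print("btn",b,ray(d[0],D,.024))
for y0 in (3.1,):
    q,r=fit([(S,sl,s),(D,dl,d)],[b[0],b[1],y0]); print(q,np.round(r,1).tolist())
print("end",c2w([-.056,0,.02],q),"btn",c2w([-.03,.046,.024],q))
c=lambda x,y,o=(205,152),k=5:np.array([x,y])/k+o
print("spare",ray(c(135,135),S,.018),"jar",ray(c(553,110),S,.055),ray(c(228,180,(235,170),3),D,.055))
w=eyes.camera_params("wrist");print(w, bot.observe()["tool_rot"])
E
```

```text
btn [0.54181541 0.02215269 0.024     ] [0.5411493  0.02766525 0.024     ]
[0.50246662 0.06147123 3.35469356] [[0.3, 0.0], [-0.2, 0.1], [0.4, 0.8], [-0.5, -1.2], [0.6, -1.0], [0.7, -1.1], [-0.0, -1.3], [-1.4, 0.4], [-1.2, -0.9], [0.5, 0.1]]
end [[0.55719989 0.07331477 0.02      ]] btn [[0.54151663 0.02285651 0.024     ]]
spare [ 0.51008464 -0.04144327  0.018     ] jar [0.41491313 0.14986524 0.055     ] [0.41139373 0.1555738  0.055     ]
{'fx': 270.9417088319794, 'fy': 270.9417088319794, 'cx': 259.05973863492596, 'cy': 194.7563528070992, 'origin': array([0.17393188, 0.6049644 , 0.37453551]), 'attitude': array([-2.85997830e-01,  8.06674466e-04,  1.17605696e+00])} [-3.14082926e+00  6.60267421e-05  2.74681098e+00]
```

```bash
python3 -m jog '[{"delta_pos":[309,-529,-30],"spin":0.093,"claw":0.55},{"delta_pos":[309,-529,-30],"spin":0.093,"claw":0.55},{"delta_pos":[309,-529,-30],"spin":0.093,"claw":0.55},{"delta_pos":[309,-529,-30],"spin":0.093,"claw":0.55},{"delta_pos":[309,-529,-30],"spin":0.093,"claw":0.55},{"delta_pos":[309,-529,-30],"spin":0.093,"claw":0.55},{"delta_pos":[309,-529,-30],"spin":0.093,"claw":0.55},{"delta_pos":[309,-529,-30],"spin":0.093,"claw":0.55}]'
```

```text
clock: 1.0
position: [0.4425, 0.23, 0.2116]
tool_rot: [-3.141, 0.0, 2.84]
force: [1.6, 1.0, 0.3]
grip_width: 0.0383
```

```bash
python3 -m jog '[{"delta_pos":[107,-182,-32],"spin":0,"claw":0.55},{"delta_pos":[107,-182,-32],"spin":0,"claw":0.55},{"delta_pos":[107,-182,-32],"spin":0,"claw":0.55},{"delta_pos":[107,-182,-32],"spin":0,"claw":0.55},{"delta_pos":[107,-182,-32],"spin":0,"claw":0.55},{"delta_pos":[107,-182,-32],"spin":0,"claw":0.55},{"delta_pos":[107,-182,-32],"spin":0,"claw":0.55},{"delta_pos":[107,-182,-32],"spin":0,"claw":0.55}]'
python3 - <<'E'
from h import *
print(eyes.camera_params("wrist"))
cv2.imwrite("pics/w1.png",cv2.convertScaleAbs(cv2.resize(eyes.grab_frame("wrist"),None,fx=1.5,fy=1.5,interpolation=cv2.INTER_CUBIC),alpha=1.5))
E
```

```text
clock: 1.8
position: [0.5491, 0.0496, 0.1797]
tool_rot: [3.141, 0.0, 2.842]
force: [0.4, 1.0, -0.5]
grip_width: 0.0383
{'fx': 270.9417088319794, 'fy': 270.9417088319794, 'cx': 259.05973863492596, 'cy': 194.7563528070992, 'origin': array([0.48028866, 0.07130581, 0.32332292]), 'attitude': array([-2.85948527e-01,  3.00196628e-05,  1.27115196e+00])}
```

View pics/w1.png

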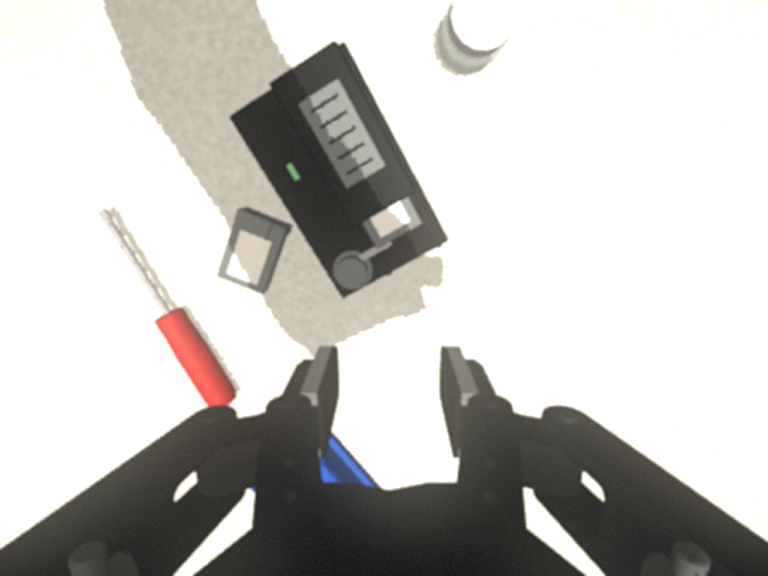

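The wrist view shows the whole cradle: button top at (352,269), front corners at (343,297) and (446,239), and the battery at (395,220). The spare is at (255,250) and the jar at (475,30). I'll refit the pose from this view.

```bash
python3 - <<'E'
from h import *
W=eyes.camera_params("wrist")
s=np.array([[352,269],[343.5,297],[446,239],[231,117],[273,83],[335,43]])/1.5
sl=[[-30,46,24],[-47,66,5],[-47,-31,5],[110,66,10],[105,25,39],[105,-25,39]]
q,r=fit([(W,sl,s)],[.5025,.0615,3.355]); print(q,np.round(r,1).tolist())
print("btn ray",ray(s[0],W,.024))
e,b=c2w([[-.056,0,.02],[-.03,.046,.024]],q); print(e,b,(e+b)/2,"yaw",q[2]+np.arctan2(46,26)-np.pi/2)
# fingertip positions from pixels: inner tip corners, at what z?
o=bot.observe(); print(o["position"],o["tool_rot"],o["grip_width"])
for z in (.17,.18,.19): print(z,ray(np.array([329,347])/1.5,W,z),ray(np.array([451,347])/1.5,W,z))
E
```

```text
[0.50353219 0.0616706  3.35439431] [[0.0, 3.3], [0.1, 0.4], [2.2, 0.6], [-1.3, -0.5], [-2.5, 0.2], [1.1, -2.4]]
btn ray [0.53892249 0.02424003 0.024     ]
[0.558269   0.07349775 0.02      ] [0.54257064 0.0230442  0.024     ] [0.55041982 0.04827098 0.022     ] yaw 2.839942999155829
[0.54912974 0.04954463 0.17981307] [3.14147052e+00 2.31304147e-04 2.84203159e+00] 0.038206261953957835
0.17 [0.53861948 0.02771225 0.17      ] [0.55336459 0.07546587 0.17      ]
0.18 [0.53481856 0.03055223 0.18      ] [0.5486023  0.07519237 0.18      ]
0.19 [0.53101763 0.03339221 0.19      ] [0.54384001 0.07491888 0.19      ]
```

```bash
python3 -m jog '[{"delta_pos":[1,-1,-50],"spin":0,"claw":0.55},{"delta_pos":[1,-1,-90],"spin":0,"claw":0.55},{"delta_pos":[1,-1,-120],"spin":0,"claw":0.55},{"delta_pos":[1,-1,-135],"spin":0,"claw":0.55},{"delta_pos":[1,-1,-146],"spin":0,"claw":0.55},{"delta_pos":[1,-1,-146],"spin":0,"claw":0.55},{"delta_pos":[1,-1,-146],"spin":0,"claw":0.55}]'
python3 - <<'E'
from h import *
print(bot.observe()["force"])
W=eyes.camera_params("wrist")
w=cv2.convertScaleAbs(eyes.grab_frame("wrist"),alpha=1.5)[120:330,130:390]
s=cv2.convertScaleAbs(eyes.grab_frame("side"),alpha=2)[160:250,235:330]
w=cv2.resize(w,None,fx=1.5,fy=1.5,interpolation=cv2.INTER_CUBIC);s=cv2.resize(s,None,fx=4,fy=4,interpolation=cv2.INTER_CUBIC)
c=np.zeros((360,800,3),np.uint8);c[:315,:390]=w;c[:360,400:780]=s
cv2.imwrite("pics/w2.png",c)
E
```

```text
clock: 2.55
position: [0.5507, 0.0488, 0.0349]
tool_rot: [3.141, 0.001, 2.842]
force: [0.3, 0.7, 0.8]
grip_width: 0.0383
[0.2992701  0.65378737 0.80752503]
```

View pics/w2.png

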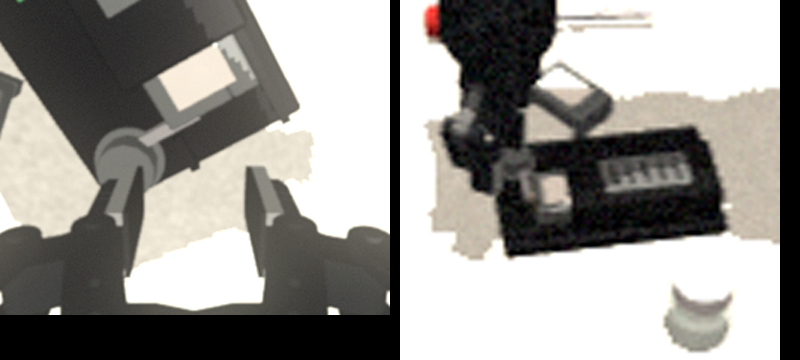

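The wrist crop shows the button at about (130,160), with the pressing finger's tip edge at (107–145,168) overlapping its lower half. The other finger is at (265,168), past the runway's end. I'll compare both with the calibration.

```bash
python3 - <<'E'
from h import *
W=eyes.camera_params("wrist"); f=lambda u,v: np.array([u,v])/1.5+[130,120]
T=bot.observe(); p=T["position"]; yaw=T["tool_rot"][2]
tx=np.array([np.cos(yaw),np.sin(yaw)]); ty=np.array([np.sin(yaw),-np.cos(yaw)])
tool=lambda P: np.round([(P[:2]-p[:2])@tx*1e3,(P[:2]-p[:2])@ty*1e3],1)
print("tx",tx,"ty",ty)
for n,uv,z in (("btn",(129,163),.024),("baseTab-corner",(293,118),.008)): print(n,ray(f(*uv),W,z),tool(ray(f(*uv),W,z)))
for z in (.035,.04,.045):
  print(z,[tool(ray(f(*uv),W,z)).tolist() for uv in ((107,168),(145,167),(247,168),(272,168))])
q=[.503,.0615,3.354]
for L in ([-.03,.046,.024],[-.056,0,.02],[-.047,-.031,.005],[-.047,.066,.01]): 
  P=c2w(L,q)[0]; print(L,P,tool(P),(proj(P,W)[0]-[130,120])*1.5)
E
```

```text
tx [-0.95543915  0.29518812] ty [0.29518812 0.95543915]
btn [0.53855868 0.0251551  0.024     ] [  4.8 -26.1]
baseTab-corner [0.54554393 0.09656699 0.008     ] [19.2 44.2]
0.035 [[7.5, -32.8], [8.0, -18.2], [7.5, 21.0], [7.5, 30.6]]
0.04 [[9.8, -31.6], [10.2, -17.5], [9.8, 20.2], [9.8, 29.5]]
0.045 [[12.1, -30.5], [12.5, -16.9], [12.1, 19.5], [12.1, 28.4]]
[-0.03, 0.046, 0.024] [0.54202322 0.02285821 0.024     ] [  0.8 -27.3] [126.60487822 171.88561355]
[-0.056, 0, 0.02] [0.55774147 0.07330557 0.02      ] [ 0.7 25.5] [252.71407983 168.12467968]
[-0.047, -0.031, 0.005] [0.54240851 0.10171156 0.005     ] [23.7 48.2] [301.11160599 106.26509718]
[-0.047, 0.066, 0.01] [0.56285744 0.00689151 0.01      ] [-23.8 -36.4] [114.214865   207.68213405]
```

```bash
python3 -m jog '[{"delta_pos":[-2,0.5,-7],"spin":0,"claw":0.55},{"delta_pos":[-2,0.5,-13],"spin":0,"claw":0.55},{"delta_pos":[-2,0.5,-16],"spin":0,"claw":0.55},{"delta_pos":[-2,0.5,-16],"spin":0,"claw":0.55}]'; python3 -m jog '[{"delta_pos":[0,0,-1.5],"spin":0,"claw":0.55},{"delta_pos":[0,0,-3],"spin":0,"claw":0.55},{"delta_pos":[0,0,-3],"spin":0,"claw":0.55}]'
```

```text
clock: 3.05
position: [0.549, 0.0493, 0.0187]
tool_rot: [3.141, 0.002, 2.842]
force: [1.9, 1.0, 1.1]
grip_width: 0.0381
clock: 3.35
position: [0.549, 0.0493, 0.0157]
tool_rot: [3.14, 0.002, 2.842]
force: [0.9, 0.5, 5.6]
grip_width: 0.0385
```

Contact came as predicted: 5.6 N at TCP z 15.7 mm. I press on.

```bash
python3 -m jog '[{"delta_pos":[0,0,-2],"spin":0,"claw":0.55},{"delta_pos":[0,0,-4],"spin":0,"claw":0.55},{"delta_pos":[0,0,-4],"spin":0,"claw":0.55}]'; python3 -m jog '[{"delta_pos":[0,0,-1],"spin":0,"claw":0.55},{"delta_pos":[0,0,-2],"spin":0,"claw":0.55},{"delta_pos":[0,0,-2],"spin":0,"claw":0.55}]'
```

```text
clock: 3.65
position: [0.5494, 0.0492, 0.0137]
tool_rot: [3.14, 0.003, 2.841]
force: [-12.2, 0.7, 52.4]
grip_width: 0.0385
clock: 3.95
position: [0.5494, 0.0493, 0.0137]
tool_rot: [3.14, 0.003, 2.84]
force: [-13.5, 0.0, 53.6]
grip_width: 0.0385
```

```bash
python3 - <<'E'
from h import *
w=cv2.convertScaleAbs(eyes.grab_frame("wrist"),alpha=1.5)[130:300,170:370]
s=cv2.convertScaleAbs(eyes.grab_frame("side"),alpha=2.2)[180:230,250:320]
t=cv2.convertScaleAbs(eyes.grab_frame("scene"),alpha=2.2)[165:215,230:300]
w=cv2.resize(w,None,fx=2,fy=2,interpolation=cv2.INTER_CUBIC);s,t=[cv2.resize(x,None,fx=5,fy=5,interpolation=cv2.INTER_CUBIC) for x in (s,t)]
c=np.zeros((510,760,3),np.uint8);c[:340,:400]=w;c[:250,405:755]=s;c[255:505,405:755]=t
cv2.imwrite("pics/w3.png",c); print(bot.observe()["force"],bot.observe()["moment"])
E
```

```text
[-13.48559265   2.14162795  53.22428442] [-0.85552287  3.46161454 -0.43991739]
```

View pics/w3.png

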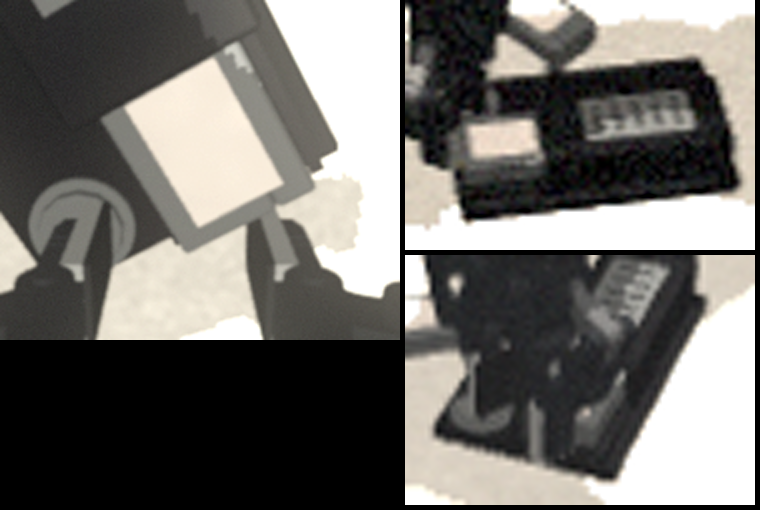

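The battery has popped out (wrist crop: front edge (188,250)–(313,188)) and rests against the far finger. The other finger has the button down, so the 53 N is bottoming out. I'll ease the push and check the battery's travel.

```bash
python3 -m jog '[{"delta_pos":[0,0,-0.8],"spin":0,"claw":0.55},{"delta_pos":[0,0,-0.8],"spin":0,"claw":0.55},{"delta_pos":[0,0,-0.8],"spin":0,"claw":0.55},{"delta_pos":[0,0,-0.8],"spin":0,"claw":0.55}]'
python3 - <<'E'
from h import *
W=eyes.camera_params("wrist"); q=np.array([.503,.0615,3.354])
loc=lambda P: R.from_euler("z",-q[2]).apply(P-[q[0],q[1],0])*1e3
for uv in ((188,250),(313,188)): print(loc(ray(np.array(uv)/2+[170,130],W,.031)))
w=cv2.convertScaleAbs(eyes.grab_frame("wrist"),alpha=1.5)[130:300,170:370]
cv2.imwrite("pics/w4.png",cv2.resize(w,None,fx=2,fy=2)); o=bot.observe(); print(o["force"],o["position"],o["grip_width"])
E
```

```text
clock: 4.5
position: [0.5494, 0.0493, 0.0141]
tool_rot: [3.139, 0.003, 2.84]
force: [-9.4, 1.8, 35.2]
grip_width: 0.0384
[-42.31271254  18.06575144  31.        ]
[-42.5855173  -17.80430509  31.        ]
[-8.96338305  1.57101805 34.88451663] [0.54934445 0.04924619 0.01408118] 0.03835397973049834
```

View pics/w4.png

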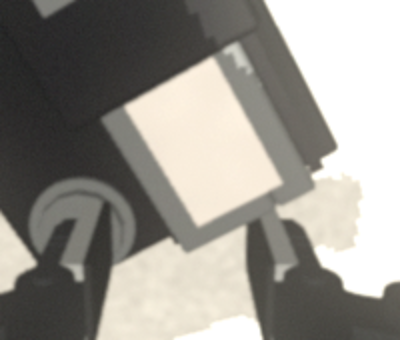

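```bash
python3 -c "
from workcell import bot
print(bot.job_done()); o=bot.observe(); print(o['clock'],o['force'],o['position'])"
```

```text
the job is handed in; nothing more can be done
None
the job is handed in; nothing more can be done
```

I pressed the black cradle's eject button fully down with one finger. The other finger was already standing across the runway's end and stopped the battery. I handed the job in at about 4.6 s of robot time with both fingers still holding; no verdict was reported.

**Last checks:**
- **Battery:** its front edge measured x ≈ -42.4 mm in the cradle's frame. That is about 20 mm of travel, within the allowed 10 to 42 mm. In the last picture it looks flat against the far finger and unmoved since the picture before.
- **Button:** I judged it fully down from the released battery and a hard stop under the finger; I had no direct reading of its travel.
- **Bystanders:** the spare and the screwdriver were clear of the fingers throughout. I did not measure them or the jar again at the end.

**What disagreed:**
- **Force:** bottoming out briefly pushed the tool force to about 54 N, so I eased it to about 35 N upward plus 9 N sideways from the battery's side. I took the 40 N limit to cover the arm and gripper body, not the fingertips.
- **Button position:** the wrist camera placed it about 4 mm from the fixed cameras' fit. I aimed in between and the press worked.

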